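# Drag the orange parts bin forward with the pull hook

## Robot

A 6-joint arm with a two-finger parallel gripper is mounted at the origin on the work surface. World frame = base frame: x ahead of the robot, y to its left, z up, the work surface at z = 0. Lengths are in mm, angles in rad, forces in N, time in s.
With the tool pointing down it reaches from about 400 to 925 mm from the base axis. Payload 12.5 kg.
Tool frame: the origin (TCP) lies on the centre line of the jaws, within the pads' length; the fingertips stand 14 mm ahead of it and the grasp point (between the pads) lies 5 mm behind it; z points along the fingers, y is the direction in which the jaws open and shut (so a half turn about z gives the same grasp; the last joint's range is limited). The gripper opens to 95 mm and grips with 3 to 60 N. Pads are 20 mm wide; open, the fingers measure 119 mm over their backs; the gripper's body (75 mm by 180 mm) begins 59 mm behind the grasp point.
Start: joints at [1.013, 0.491, 1.559, -0, 1.092, -0.106], TCP at [272.852, 562.314, 228.661] pointing down, gripper open.
Joint ranges: [-3.1, 3.1], [-0.84, 2.19], [0.05, 2.79], [-1.13, 4.28], [0.06, 2.93], [-2.69, 2.69]. Speed limits (rad/s): [2.22, 2.22, 2.79, 3.14, 3.14, 3.14].

## Interface

Orientations are given as [roll, pitch, yaw] about the fixed x, y, z axes, in that order (R = Rz(yaw) Ry(pitch) Rx(roll)).
In Python, from cell import * gives the robot as it stands.
- The arm moves only by the tool play_rows, never from a script. Its argument "moves" is a list of rows, each a list of 7 numbers: the shift along the tool's x, y, z in m, then the turn, a rotation vector about the tool's x, y, z in rad, then the opening in per cent of the stroke, from 0 (shut) to 100 (fully open). In form: [[tx, ty, tz, ax, ay, az, claw], ...]. A call has 1 to 8 rows; each row shifts and turns the pose as measured when the row begins, along the tool's axes as they then stand; what a row does not reach is not made up. A row lasts 1/10 s, in which the tool goes at most 50 mm and 8.59 degrees, less where a joint would pass 70% of its speed; a pose out of reach is approached as far as the arm can. A call is refused whole if a number of a shift passes 0.05 or a number of a turn 0.15, either way. A call with a gripper value outside its range is refused whole. The fingers move at their own pace and stop on an object; the grip force is fixed at half the most. Time passes only in rows, so rows that do not move let the fingers close. It gives the time, the measured TCP pose, the force and the opening at its end, in the units of the state.
- state(): the state, without advancing time (a new reading comes with each control period).
- read_camera(name): name is "scene" or "side" or "wrist"; returns a dict with "img" (480x640x3 uint8, red, green, blue), "fx", "fy", "cx", "cy" (pixels), "R" (3x3) and "t" (3): a world point X has camera coordinates R X + t. Camera axes: x right, y down, z forward; pixel columns grow to the right and rows downward; lengths in mm; the calibration is good to about 2 mm. The wrist camera is an equidistant fisheye: a pixel r from the principal point sees the ray r / f radians off the axis. A picture is of the moment at which its call begins. There is no depth.
- job_done(): hands the job in, once; it reports no verdict.
The state is a dict: "t": time; "joints": joint angles; "qvel": joint speeds; "tau": joint torques, N m; "eef_pos": TCP position; "tcp_rot": TCP orientation; "ft_force": force on the tool from outside, world axes, zero at the start; "moment": the same for the moment, N m; "opening": opening from 0.0 (shut) to 1.0 (fully open).
Only numpy, scipy, OpenCV 4.12 (cv2) and the standard library are available. Lean on these libraries where they do the work, as an engineer would, in place of code of your own. Each camera call takes 0.05 s, during which the arm holds its last target.

## Task

The orange parts bin has been pushed to the back of the bench. Take the pull hook from its wooden stand, put its prong down inside the bin's steel loop and drag the bin forward until its box stands inside the yellow taped square; do not lift or tip the bin, do not touch it with the gripper or arm, and leave everything else standing where it is. Then lay the hook back in its stand the way it lay before, and let go.

Things in the scene. Friction and masses are not known exactly. Their poses are not given: they have to be found in the camera images.
- bin: orange parts bin, open-topped plastic box 100 x 100 x 55 mm high with a steel pull loop on its front (its own -x side, which faces roughly towards the robot); brass bolts fixed inside; about 0.2 kg, slides on the bench. Origin: on the bench right below the middle of the loop's opening; the box's centre is at x = 68 mm. Pulled by the loop it trails behind and turns to follow.
- bin_loop (a point): middle of the opening in the orange bin's loop (45 mm above the bin's origin). The loop is a level U of 8 mm steel bar at height 45 mm, from the front wall (x = 18 mm in the bin's frame) out to a crossbar centred at x = -22 mm. The opening spans x = -18 to 18 and y = -28 to 28 mm; its outer corners are cut off (crossbar straight over y = -16 to 16 mm).
- zone: square of yellow tape stuck flat on the bench, 190 mm inside, tape 18 mm wide; origin at its centre, sides along its x and y axes. It is no obstacle. The bin's box must end inside it (the loop may stick out).
- hook: pull hook, 0.16 kg: black handle bar 130 mm long (x = -65 to 65), 22 mm wide (y), 28 mm high (z), then a 10 mm steel shaft along +x to x = 180 mm, where it turns straight down as a prong ending 77 mm below the shaft's axis. Origin: handle centre, on the shaft's axis; grip here from above, across y. Centre of mass about 20 mm ahead (+x) of it.
- hook_tip (a point): lower end of the hook's prong (x = 180, z = -77 mm in the hook's frame)
- stand: fixed wooden stand for the hook, left or right on the bench; base 200 x 75 x 14 mm (x = -80 to 120). Two posts 12 mm thick, 50 mm wide: at x = -55 a saddle carries the handle's underside at height 86 mm, at x = 95 mm one carries the shaft's underside at 95 mm. Origin on the bench; the hook lies along x, prong hanging free at +x.
- stand_rest (a point): where the hook's origin lies when the hook is in its stand (100 mm above the bench). Outward leaning cheeks beside the saddles, up to 123 mm high, leave about 44 mm free width for the handle and 32 mm for the shaft at 10 mm above the saddles
- stand_tip (a point): where the prong's end lies when the hook is in its stand
- bin_blue: blue parts bin, open-topped plastic box 100 x 100 x 55 mm high with a steel pull loop on its front (its own -x side, which faces roughly towards the robot), same build as the orange one, a bystander; origin on the bench below the middle of its loop's opening, box centre at x = 68 mm
- bin_grey: grey parts bin, open-topped plastic box 100 x 100 x 55 mm high with a steel pull loop on its front (its own -x side, which faces roughly towards the robot), same build as the orange one, a bystander; origin on the bench below the middle of its loop's opening, box centre at x = 68 mm
- spray_red: red spray can, 52 mm across, 148 mm high, standing, a bystander; origin at its underside's centre
- spray_green: green spray can, 52 mm across, 148 mm high, standing, a bystander; origin at its underside's centre
- carton: cardboard carton 120 (x) x 85 (y) x 75 mm high, a bystander; origin at its underside's centre
- tin: blue paint tin, 80 mm across, 98 mm high, standing, a bystander; origin at its underside's centre
- tape: grey roll of tape lying flat, 100 mm across, 48 mm high, a bystander; origin at its underside's centre
- glue: white glue bottle with red nozzle, 54 mm across, 127 mm high, standing, a bystander; origin at its underside's centre

How it is judged (in metres and radians):
On the way, in this order (a step that is already met when the one before it is completed fails the run):
1. the hook's prong is down inside the orange bin's loop (x of hook_tip in the frame of bin between -0.02 and 0.018 m and y of hook_tip in the frame of bin between -0.03 and 0.03 m and z of hook_tip in the frame of bin below 0.041 m), for 0.1 s.
2. the bin, hooked by its loop, has been dragged until its box is inside the taped square (all of step 1 and x of zone in the frame of bin between 0.018 and 0.118 m and y of zone in the frame of bin between -0.05 and 0.05 m), for 0.1 s.
At the end, for the whole second after the job is handed in: The orange bin stands flat and still, its box's centre within 50 mm of the square's centre along each of the box's sides; the hook lies still in its stand as at first (handle centre within 25 mm, prong end within 35 mm, rolled under 0.3 rad), released (x of zone in the frame of bin between 0.018 and 0.118 m and y of zone in the frame of bin between -0.05 and 0.05 m and angle between bin's own z axis and vertical below 0.06 rad and height (world z) of bin below 0.006 m and linear speed of each of bin, hook below 0.02 m/s and distance between hook and stand_rest below 0.025 m and distance between hook_tip and stand_tip below 0.035 m and angle between hook's own z axis and vertical below 0.3 rad); the robot touches nothing.
It fails at once if the gripper or arm touches the orange bin (contact force between any of the fingers, the arm and bin above 1 N).
It fails at once if the orange bin is lifted more than 20 mm or tipped by more than 0.3 rad (height (world z) of bin above 0.02 m or angle between bin's own z axis and vertical above 0.3 rad).
It fails at once if one of the other things on the bench is shifted by more than 20 mm or tipped by more than 0.3 rad (distance of any of bin_blue, bin_grey, spray_red, spray_green, carton, tin, tape, glue from where it was at the start of the episode above 0.02 m or angle between any of bin_blue, bin_grey, spray_red, spray_green, carton, tin, tape, glue's own z axis and vertical above 0.3 rad).
It also fails if it takes over 59 s, if anything falls off the work surface, if the arm or the gripper's body presses on something with over 40 N, if the wrist force passes 120 N, or if a joint passes its speed limit or range.

## Working session

There is one attempt and no reset: what is moved stays moved. The work goes in short steps, Python scripts to look and compute and a tool call to move; the robot and the scene stay as the last step left them, time stands still between calls to the robot, and variables do not carry over. Pictures are saved under pics/ and viewed, and the job is handed in when it is done.

Besides the shell and the picture viewer there is one more tool, called after "Call:" as name(argument=value, ...), one argument or row to a line, values as JSON. play_rows: Moves the arm, as the interface text tells. Its arguments: {"type":"object","properties":{"moves":{"type":"array"}},"required":["moves"]}

```bash
ls; mkdir -p pics; python3 - <<'E'
from cell import *
import cv2
print(state())
for n in ["scene","side","wrist"]:
    c=read_camera(n); cv2.imwrite(f"pics/{n}0.png",c["img"][:,:,::-1])
    print(n,{k:c[k] for k in c if k!="img"})
E
```

```text
pics
{'t': 0.0, 'joints': array([ 1.01336591e+00,  4.91549640e-01,  1.55945437e+00,  3.55815969e-05,
        1.09168276e+00, -1.05624119e-01]), 'qvel': array([-0.00107316, -0.00179321,  0.00149226, -0.00051302,  0.00252116,
        0.00026672]), 'tau': array([-2.08318823e-03, -6.12646723e+01, -2.58172166e+01,  6.91518746e-02,
        4.82415897e-02, -9.77566674e-05]), 'eef_pos': array([272.73513867, 562.10160146, 228.0662064 ]), 'tcp_rot': array([-3.14050796e+00, -1.46731507e-04,  2.68976985e+00]), 'ft_force': array([ 0.49886872, -0.76790655,  0.1001814 ]), 'moment': array([-0.00673331, -0.01875785, -0.03066573]), 'opening': 1.004180805919143}
scene {'fx': 500.8754674821592, 'fy': 500.8754674821592, 'cx': 321.5341677565346, 'cy': 243.72704949273296, 'R': array([[ 0.79951466,  0.60062775,  0.00475597],
       [ 0.33825618, -0.44369217, -0.82989157],
       [-0.49634572,  0.66511921, -0.55790444]]), 't': array([-494.02835625, -108.53485645, 1590.39869417])}
side {'fx': 466.3171385719138, 'fy': 466.3171385719138, 'cx': 320.82014892812725, 'cy': 236.54078486743853, 'R': array([[ 0.97567353, -0.2186072 , -0.01649422],
       [-0.12505269, -0.49317117, -0.86089722],
       [ 0.18006385,  0.84201727, -0.50851148]]), 't': array([-610.19512147,  163.15861899,  952.94408288])}
wrist {'fx': 371.64829954431775, 'fy': 371.64829954431775, 'cx': 316.0649331739236, 'cy': 236.32748172615138, 'R': array([[ 4.36131554e-01,  8.99882900e-01, -1.82328254e-04],
       [ 8.69111311e-01, -4.21165441e-01,  2.59355356e-01],
       [ 2.33312659e-01, -1.13271518e-01, -9.65781945e-01]]), 't': array([-623.85755679,  -29.66476067,  390.47547027])}
```

View pics/scene0.png

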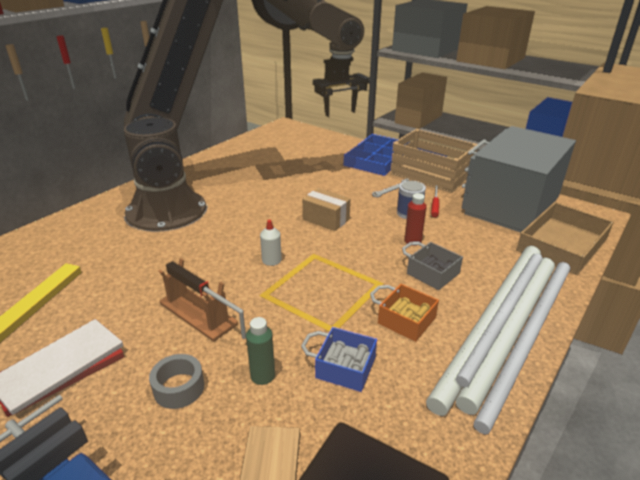

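View pics/side0.png

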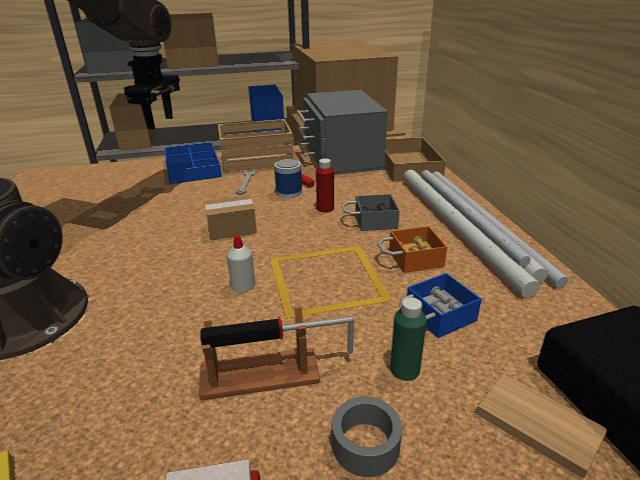

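View pics/wrist0.png

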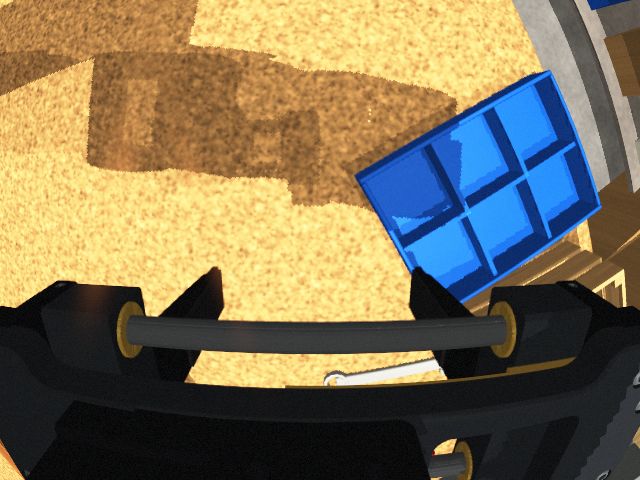

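The scene camera shows the stand at about (200,300), the zone at (322,290), the orange bin at (405,310), blue at (345,355) and grey at (433,263). I'll zoom in to get keypoints.

```bash
python3 - <<'E'
import cv2
a=cv2.imread("pics/scene0.png"); b=cv2.imread("pics/side0.png")
def crop(im,x,y,w,h,s,n): cv2.imwrite(n,cv2.resize(im[y:y+h,x:x+w],None,fx=s,fy=s,interpolation=cv2.INTER_CUBIC))
crop(a,150,240,130,100,6,"pics/a1.png")
crop(a,250,230,200,150,4,"pics/a2.png")
crop(b,190,290,180,120,4,"pics/b1.png")
crop(b,260,190,220,150,3.6,"pics/b2.png")
E
```

```text
(no output)
```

View pics/a1.png

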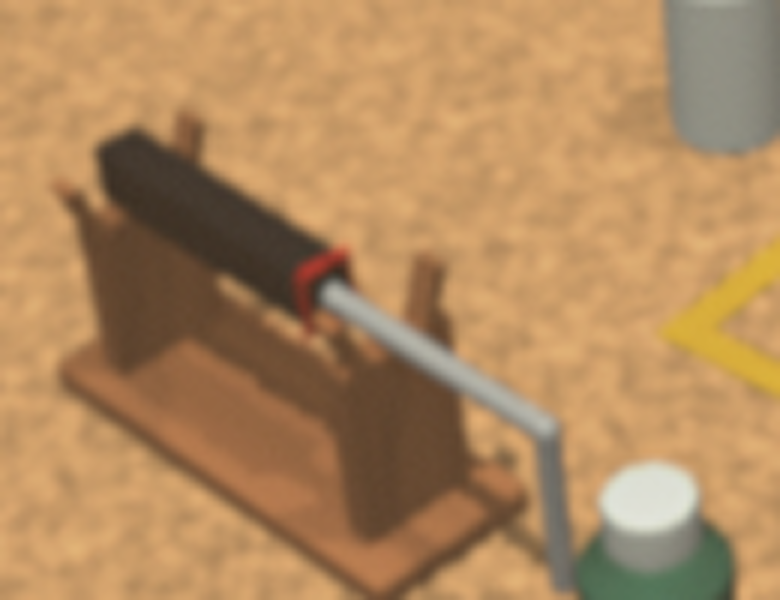

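View pics/a2.png

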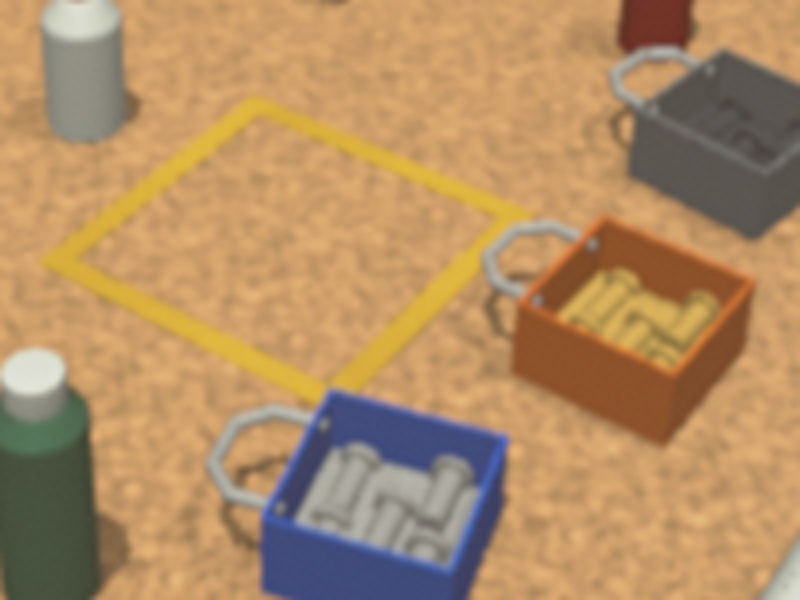

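View pics/b1.png

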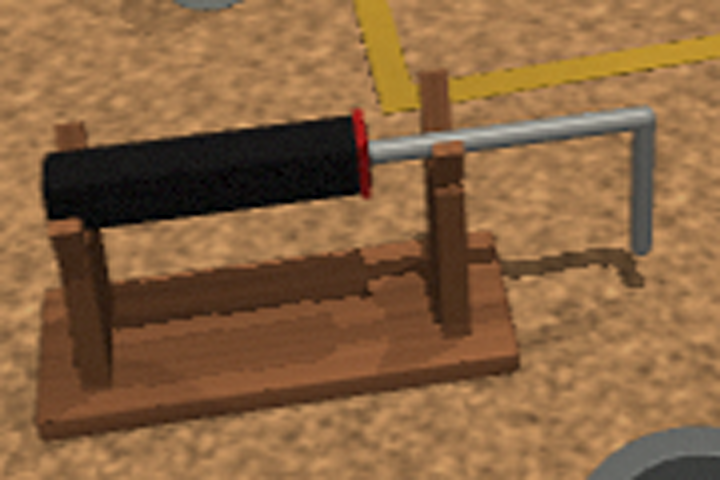

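View pics/b2.png

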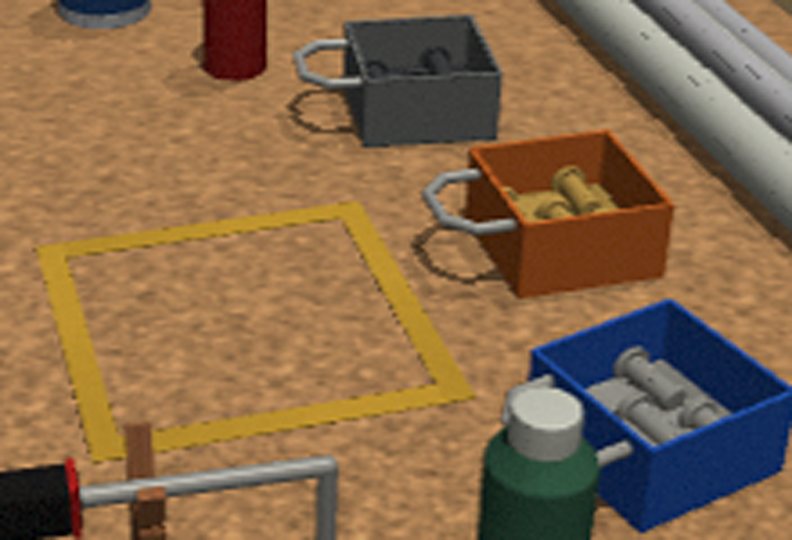

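```bash
cat > h.py <<'E'
import numpy as np
from scipy.optimize import least_squares
SC=dict(f=500.8754674821592,c=(321.5341677565346,243.72704949273296),R=np.array([[ 0.79951466,0.60062775,0.00475597],[0.33825618,-0.44369217,-0.82989157],[-0.49634572,0.66511921,-0.55790444]]),t=np.array([-494.02835625,-108.53485645,1590.39869417]))
SD=dict(f=466.3171385719138,c=(320.82014892812725,236.54078486743853),R=np.array([[0.97567353,-0.2186072,-0.01649422],[-0.12505269,-0.49317117,-0.86089722],[0.18006385,0.84201727,-0.50851148]]),t=np.array([-610.19512147,163.15861899,952.94408288]))
def proj(c,X):
    p=c['R']@X+c['t']; return np.array([c['f']*p[0]/p[2]+c['c'][0],c['f']*p[1]/p[2]+c['c'][1]])
def fit(obs,x0,name=""):
    # obs: (cam,(px),(local xyz)); pose x,y,yaw
    def W(p,l):
        c,s=np.cos(p[2]),np.sin(p[2]); return np.array([p[0]+c*l[0]-s*l[1],p[1]+s*l[0]+c*l[1],l[2]])
    def res(p): return np.concatenate([proj(c,W(p,l))-np.array(u) for c,u,l in obs])
    r=least_squares(res,x0,loss='soft_l1')
    print(name,r.x.round(3)); print(np.round(res(r.x).reshape(-1,2),1).tolist())
    return r.x
def cr(cam,ox,oy,s): return lambda x,y,*l:(cam,((x+.5)/s-.5+ox,(y+.5)/s-.5+oy),l)
E
python3 - <<'E'
from h import *
a1=cr(SC,150,240,6);a2=cr(SC,250,230,4);b1=cr(SD,190,290,4);b2=cr(SD,260,190,3.6)
fit([a1(548,430,180,0,100),a1(565,588,180,0,23),a1(328,290,65,0,100),a1(138,130,-65,11,114),a1(100,152,-65,-11,114),
b1(643,118,180,0,100),b1(642,250,180,0,23),b1(370,152,66,0,100),b1(48,218,-65,-11,86),b1(366,197,65,-11,86)],[500,-200,0],"hook")
fit([a1(375,598,120,-37.5,14),a1(62,372,-80,-37.5,14),a1(525,490,120,37.5,14),b1(40,420,-80,-37.5,14),b1(518,355,120,-37.5,14),b1(493,235,120,37.5,14)],[500,-200,0],"stand")
fit([a2(42,263,-113,-113,0),a2(255,97,-113,113,0),a2(532,215,113,113,0),a2(330,400,113,-113,0),b2(38,248,-113,113,0),b2(360,203,113,113,0),b2(473,397,113,-113,0),b2(95,460,-113,-113,0)],[600,0,0],"zone")
fit([a2(605,217,18,50,55),a2(517,297,18,-50,55),a2(754,283,118,50,55),a2(668,377,118,-50,55),a2(514,372,18,-50,0),a2(662,443,118,-50,0),
b2(470,152,18,50,55),b2(610,132,118,50,55),b2(672,207,118,-50,55),b2(517,227,18,-50,55),b2(520,297,18,-50,0),b2(665,275,118,-50,0)],[800,0,0],"orange")
fit([a2(332,393,18,50,55),a2(507,438,118,50,55),a2(455,573,118,-50,55),a2(265,513,18,-50,55),b2(535,350,18,50,55),b2(672,300,118,50,55),b2(790,390,118,-50,55),b2(643,455,18,-50,55)],[800,-100,0],"blue")
fit([a2(725,50,18,50,55),a2(635,175,18,-50,0),a2(757,237,118,-50,0),b2(345,22,18,50,55),b2(470,17,118,50,55),b2(498,75,118,-50,55),b2(358,83,18,-50,55),b2(365,145,18,-50,0)],[800,100,0],"grey")
fit([a2(35,373,0,0,148),b2(547,410,0,0,148)],[700,-200,0],"green")
fit([(SC,(269,223),(0,0,127)),(SD,(238,239),(0,0,127))],[500,0,0],"glue")
fit([(SC,(418,198),(0,0,148)),(SD,(325,163),(0,0,148))],[600,200,0],"red")
E
```

```text
hook [ 4.35651e+02 -2.67734e+02 -6.00000e-02]
[[-0.4, -0.3], [-0.2, 0.2], [1.1, 0.4], [0.3, -2.7], [-1.3, -2.2], [0.0, -0.2], [-0.4, 0.7], [0.2, -0.5], [-0.1, 4.1], [1.6, -0.7]]
stand [ 4.37327e+02 -2.70864e+02 -6.70000e-02]
[[-0.4, -0.7], [-1.4, -2.0], [0.6, -0.4], [-1.1, 0.2], [1.6, 0.4], [1.5, -1.1]]
zone [ 6.34239e+02 -1.85410e+01  1.10000e-02]
[[-1.5, -0.4], [0.1, -0.8], [1.3, -0.1], [1.0, 3.7], [-0.4, -0.4], [-0.2, -0.4], [0.6, 0.4], [-0.8, 0.6]]
orange [ 7.91345e+02  9.57800e+00 -1.80000e-02]
[[0.0, -1.0], [-0.6, 0.7], [0.7, -0.6], [0.8, -0.4], [-1.5, -0.0], [-0.4, 1.5], [-0.1, -1.4], [0.2, -0.6], [0.5, -0.3], [1.5, -0.5], [-1.1, 0.4], [-0.4, 1.0]]
blue [ 7.62344e+02 -2.13064e+02  2.65000e-01]
[[-0.3, -1.9], [0.9, -0.6], [-0.9, 0.0], [-1.4, 0.5], [-1.1, -0.6], [-0.0, -0.8], [2.4, 0.4], [2.2, -1.1]]
grey [ 7.59370e+02  2.21217e+02 -1.34000e-01]
[[-0.1, -1.4], [-2.0, -0.4], [-0.4, 1.1], [-0.3, -0.6], [0.5, -1.0], [1.0, -0.8], [1.8, -0.9], [-0.7, 0.3]]
green [ 704.631 -318.369    0.   ]
[[-1.0, -0.7], [0.7, -0.7]]
glue [451.788 -12.56    0.   ]
[[-1.9, -0.9], [0.8, -0.7]]
red [711.278 304.716   0.   ]
[[-1.1, -0.8], [1.3, -1.6]]
```

```bash
cat >> h.py <<'E'
def W(p,l):
    c,s=np.cos(p[2]),np.sin(p[2]); l=np.asarray(l,float); return np.array([p[0]+c*l[0]-s*l[1],p[1]+s*l[0]+c*l[1],l[2]])
E
python3 - <<'E'
from h import *
import cv2,itertools
p=[435.65,-267.7,-.06]
def box(im,cam,x0,x1,y0,y1,z0,z1,col,o,s):
    P={}
    for k in itertools.product((0,1),repeat=3):
        u=proj(cam,W(p,((x0,x1)[k[0]],(y0,y1)[k[1]],(z0,z1)[k[2]])));P[k]=tuple(int(v) for v in np.round((u-np.array(o)+.5)*s-.5))
    for k in P:
        for j in range(3):
            if k[j]==0:
                q=list(k);q[j]=1;cv2.line(im,P[k],P[tuple(q)],col,1)
out=[]
for f,cam,o,s in(("a1",SC,(150,240),6),("b1",SD,(190,290),4)):
    im=cv2.imread(f"pics/{f}.png")
    box(im,cam,-65,65,-11,11,86,114,(0,255,0),o,s);box(im,cam,65,180,-1,1,99,101,(255,0,255),o,s);box(im,cam,179,181,-1,1,23,100,(255,0,255),o,s)
    box(im,cam,-80,120,-37.5,37.5,0,14,(255,255,0),o,s)
    out.append(cv2.resize(im,(720,int(im.shape[0]*720/im.shape[1])))[:])
cv2.imwrite("pics/ov.png",cv2.resize(np.vstack(out),(560,560*sum(i.shape[0] for i in out)//720))[:])
print(cv2.imread("pics/ov.png").shape)
E
```

```text
(803, 560, 3)
```

View pics/ov.png

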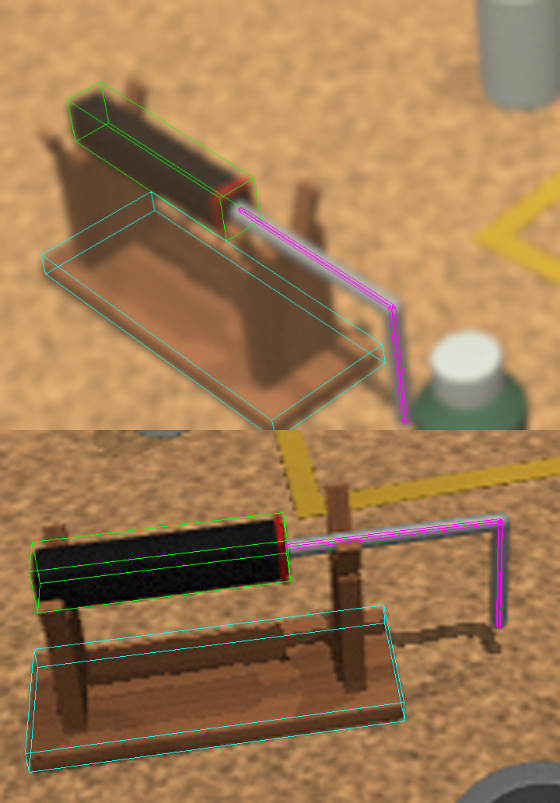

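```bash
cat > plan.py <<'E'
from cell import *
import numpy as np
from scipy.spatial.transform import Rotation as Ro
def plan(wps,vmax=48,wmax=.145,n=None,claw=100):
    "wps: list of (x,y,z,yaw[,vmax]); prints rows"
    s=state(); p=np.array(s["eef_pos"]); R=Ro.from_euler('xyz',s["tcp_rot"]); rows=[]
    for w in wps:
        T=Ro.from_euler('xyz',[np.pi,0,w[3]]); v=w[4] if len(w)>4 else vmax
        d=np.array(w[:3])-p; rv=(R.inv()*T).as_rotvec()
        k=int(np.ceil(max(np.linalg.norm(d)/v,np.linalg.norm(rv)/wmax,1)))
        for i in range(k):
            t=R.inv().apply(d/k)/1000; rows.append([round(float(a),4) for a in t]+[round(float(a),3) for a in rv/k]+[claw])
            R=R*Ro.from_rotvec(rv/k)
        p=np.array(w[:3]);R=T
    print("t",round(s["t"],2),"pos",np.round(s["eef_pos"],1),"rot",np.round(s["tcp_rot"],3),"F",np.round(s["ft_force"],1),"op",round(s["opening"],3),"rows",len(rows))
    for r in rows: print(r)
E
python3 -c "
from plan import *
plan([(470,250,230,1.45),(470,-100,230,.4),(436,-270,200,-.045)])"
```

```text
t 0.15 pos [272.7 562.2 228.2] rot [-3.141 -0.     2.69 ] F [-0.5  0.3 -0.1] op 0.999 rows 21
[-0.0349, -0.0216, -0.0002, -0.0, 0.0, 0.138, 100]
[-0.0375, -0.0166, -0.0002, -0.0, 0.0, 0.138, 100]
[-0.0394, -0.0113, -0.0002, -0.0, 0.0, 0.138, 100]
[-0.0406, -0.0058, -0.0002, -0.0, 0.0, 0.138, 100]
[-0.041, -0.0002, -0.0002, -0.0, 0.0, 0.138, 100]
[-0.0407, 0.0055, -0.0002, -0.0, 0.0, 0.138, 100]
[-0.0395, 0.011, -0.0002, -0.0, 0.0, 0.138, 100]
[-0.0376, 0.0163, -0.0002, -0.0, 0.0, 0.138, 100]
[-0.0351, 0.0213, -0.0002, -0.0, 0.0, 0.138, 100]
[-0.0434, 0.0053, 0.0, 0.0, -0.0, 0.131, 100]
[-0.0424, 0.0109, 0.0, 0.0, -0.0, 0.131, 100]
[-0.0406, 0.0164, 0.0, 0.0, -0.0, 0.131, 100]
[-0.0381, 0.0215, 0.0, 0.0, -0.0, 0.131, 100]
[-0.0349, 0.0263, 0.0, 0.0, -0.0, 0.131, 100]
[-0.0312, 0.0307, 0.0, 0.0, -0.0, 0.131, 100]
[-0.0269, 0.0345, 0.0, 0.0, -0.0, 0.131, 100]
[-0.0222, 0.0377, 0.0, 0.0, -0.0, 0.131, 100]
[-0.0244, 0.0358, 0.0075, 0.0, -0.0, 0.111, 100]
[-0.0203, 0.0383, 0.0075, 0.0, -0.0, 0.111, 100]
[-0.0159, 0.0403, 0.0075, 0.0, -0.0, 0.111, 100]
[-0.0113, 0.0418, 0.0075, 0.0, -0.0, 0.111, 100]
```

Call:
play_rows(
  moves=[
    [-0.035,-0.022,0,0,0,0.138,100],
    [-0.037,-0.017,0,0,0,0.138,100],
    [-0.039,-0.011,0,0,0,0.138,100],
    [-0.041,-0.006,0,0,0,0.138,100],
    [-0.041,0,0,0,0,0.138,100],
    [-0.041,0.005,0,0,0,0.138,100],
    [-0.039,0.011,0,0,0,0.138,100],
    [-0.038,0.016,0,0,0,0.138,100],
  ],
)

```text
t: 0.95
eef_pos: [445.2, 274.8, 226.2]
tcp_rot: [-3.139, 0.002, 1.552]
ft_force: [-0.0, 0.5, 0.6]
opening: 0.999
```

```bash
python3 -c "
from plan import *
plan([(470,100,230,1.0),(436,-270,200,-.045)])"
```

```text
t 0.95 pos [445.2 274.8 226.2] rot [-3.139e+00  2.000e-03  1.552e+00] F [-0.   0.5  0.6] op 0.999 rows 12
[-0.0436, 0.007, -0.0009, -0.0, 0.001, 0.138, 100]
[-0.0422, 0.0129, -0.0009, -0.0, 0.001, 0.138, 100]
[-0.04, 0.0186, -0.0009, -0.0, 0.001, 0.138, 100]
[-0.0371, 0.024, -0.0009, -0.0, 0.001, 0.138, 100]
[-0.0412, 0.0214, 0.0038, 0.0, -0.0, 0.131, 100]
[-0.0381, 0.0266, 0.0038, 0.0, -0.0, 0.131, 100]
[-0.0343, 0.0313, 0.0038, 0.0, -0.0, 0.131, 100]
[-0.0299, 0.0355, 0.0038, 0.0, -0.0, 0.131, 100]
[-0.025, 0.0391, 0.0038, 0.0, -0.0, 0.131, 100]
[-0.0197, 0.0421, 0.0038, 0.0, -0.0, 0.131, 100]
[-0.0141, 0.0443, 0.0038, 0.0, -0.0, 0.131, 100]
[-0.0082, 0.0457, 0.0038, 0.0, -0.0, 0.131, 100]
```

Tracking is good.

Call:
play_rows(
  moves=[
    [-0.044,0.007,0,0,0,0.138,100],
    [-0.042,0.013,0,0,0,0.138,100],
    [-0.04,0.019,0,0,0,0.138,100],
    [-0.037,0.024,0,0,0,0.138,100],
    [-0.041,0.021,0,0,0,0.131,100],
    [-0.038,0.027,0,0,0,0.131,100],
    [-0.034,0.031,0,0,0,0.131,100],
    [-0.03,0.035,0,0,0,0.131,100],
  ],
)

```text
t: 1.75
eef_pos: [446.3, -97.7, 226.1]
tcp_rot: [3.141, 0.002, 0.43]
ft_force: [0.8, -0.5, -0.4]
opening: 1.004
```

```bash
python3 -c "
from plan import *
plan([(436,-270,200,-.045)])"
```

```text
t 1.75 pos [446.3 -97.7 226.1] rot [3.141e+00 2.000e-03 4.300e-01] F [ 0.8 -0.5 -0.4] op 1.004 rows 4
[-0.0203, 0.0381, 0.0066, 0.0, 0.0, 0.119, 100]
[-0.0157, 0.0402, 0.0066, 0.0, 0.0, 0.119, 100]
[-0.0108, 0.0418, 0.0066, 0.0, 0.0, 0.119, 100]
[-0.0058, 0.0428, 0.0065, 0.0, 0.0, 0.119, 100]
```

Call:
play_rows(
  moves=[
    [-0.02,0.038,0.006,0,0,0.119,100],
    [-0.016,0.04,0.006,0,0,0.119,100],
    [-0.011,0.042,0.006,0,0,0.119,100],
    [-0.006,0.043,0.006,0,0,0.119,100],
    [0,0,0,0,0,0,100],
    [0,0,0,0,0,0,100],
  ],
)

```text
t: 2.35
eef_pos: [430.6, -282.5, 201.2]
tcp_rot: [3.139, 0.001, -0.077]
ft_force: [-0.7, 0.2, 1.2]
opening: 0.999
```

```bash
python3 - <<'E'
from plan import *
import cv2
plan([(436,-270,97,-.045,30)])
c=read_camera("wrist"); im=c["img"].copy()
def pj(X):
    p=c["R"]@np.array(X,float)+c["t"]; r=np.hypot(p[0],p[1]); th=np.arctan2(r,p[2]); return (c["fx"]*th*p[0]/r+c["cx"],c["fy"]*th*p[1]/r+c["cy"])
h=np.array([436,-270]);d=np.array([np.cos(-.045),np.sin(-.045)]);q=np.array([-d[1],d[0]])
for x,y,z in((-65,11,114),(-65,-11,114),(65,-11,114),(65,11,114),(180,0,100),(180,0,23),(0,0,114)):
    u=pj([*(h+d*x+q*y),z]); cv2.circle(im,tuple(int(round(v)) for v in u),3,(255,0,255),1)
cv2.imwrite("pics/w1.png",im[:,:,::-1])
E
```

```text
t 2.35 pos [ 430.6 -282.5  201.2] rot [ 3.139e+00  1.000e-03 -7.700e-02] F [-0.7  0.2  1.2] op 0.999 rows 4
[0.0011, -0.0033, 0.026, 0.001, 0.0, -0.008, 100]
[0.0012, -0.0033, 0.026, 0.001, 0.0, -0.008, 100]
[0.0012, -0.0032, 0.026, 0.001, 0.0, -0.008, 100]
[0.0012, -0.0032, 0.026, 0.001, 0.0, -0.008, 100]
```

View pics/w1.png

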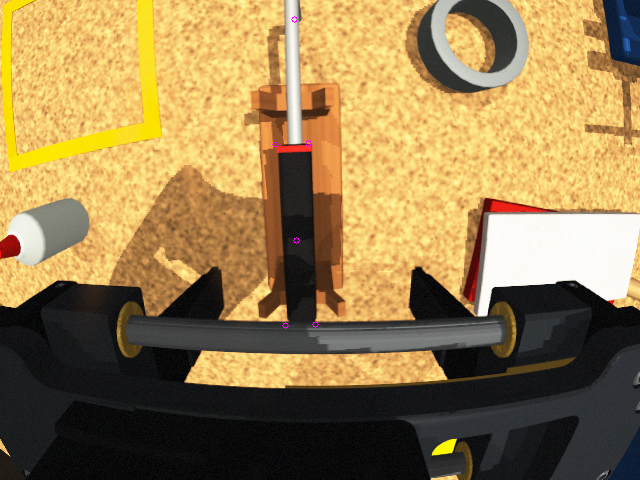

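The handle runs from (295,145) to (302,322), and the predicted points land on its corners within about 1–2 mm. Descending.

Call:
play_rows(
  moves=[
    [0.0015,-0.004,0.026,0,0,-0.01,100],
    [0.0015,-0.004,0.026,0,0,-0.01,100],
    [0.001,-0.003,0.026,0,0,-0.008,100],
    [0.001,-0.002,0.02,0,0,-0.006,100],
    [0,0,0.004,0,0,0,100],
    [0,0,0,0,0,0,100],
  ],
)

```text
t: 3.0
eef_pos: [438.9, -263.5, 98.8]
tcp_rot: [3.137, -0.002, -0.028]
ft_force: [-0.4, -0.1, -0.1]
opening: 0.996
```

```bash
python3 -c "
from plan import *
plan([(436,-270,97,-.045)])"
```

```text
t 3.0 pos [ 438.9 -263.5   98.8] rot [ 3.137e+00 -2.000e-03 -2.800e-02] F [-0.4 -0.1 -0.1] op 0.996 rows 1
[-0.0027, 0.0065, 0.0018, 0.005, -0.002, 0.017, 100]
```

Call:
play_rows(
  moves=[
    [-0.0025,0.006,0.0015,0.005,0,0.017,100],
    [0,0,0,0,0,0,100],
  ],
)

```text
t: 3.2
eef_pos: [436.9, -269.5, 99.0]
tcp_rot: [3.141, -0.004, -0.044]
ft_force: [-0.5, -0.2, 0.4]
opening: 1.002
```

```bash
python3 -c "
from plan import *
plan([(436,-270,97,-.045)])"
```

```text
t 3.2 pos [ 436.9 -269.5   99. ] rot [ 3.141 -0.004 -0.044] F [-0.5 -0.2  0.4] op 1.002 rows 1
[-0.0009, 0.0005, 0.002, 0.0, -0.004, 0.001, 100]
```

Call:
play_rows(
  moves=[
    [0,0,0.001,0,0,0,0],
    [0,0,0,0,0,0,0],
    [0,0,0,0,0,0,0],
    [0,0,0,0,0,0,0],
    [0,0,0,0,0,0,0],
    [0,0,0,0,0,0,0],
    [0,0,0,0,0,0,0],
    [0,0,0,0,0,0,0],
  ],
)

```text
t: 4.0
eef_pos: [437.2, -270.5, 99.9]
tcp_rot: [3.139, -0.007, -0.045]
ft_force: [-0.5, 0.1, 0.1]
opening: 0.381
```

Call:
play_rows(
  moves=[
    [0,0,0,0,0,0,0],
    [0,0,0,0,0,0,0],
    [0,0,0,0,0,0,0],
    [0,0,0,0,0,0,0],
  ],
)

```text
t: 4.4
eef_pos: [437.2, -270.4, 99.8]
tcp_rot: [3.139, -0.007, -0.045]
ft_force: [-0.3, -0.0, 0.2]
opening: 0.232
```

```bash
python3 - <<'E'
from plan import *
import cv2
plan([(437,-270,200,-.045)],claw=0)
c=read_camera("side"); cv2.imwrite("pics/s2.png",c["img"][200:430,170:430,::-1].repeat(3,0).repeat(3,1)[:600])
E
```

```text
t 4.4 pos [ 437.2 -270.4   99.8] rot [ 3.139 -0.007 -0.045] F [-0.3 -0.   0.2] op 0.232 rows 3
[0.0001, -0.0001, -0.0334, 0.001, -0.002, -0.0, 0]
[0.0001, -0.0001, -0.0334, 0.001, -0.002, -0.0, 0]
[-0.0, -0.0001, -0.0334, 0.001, -0.002, -0.0, 0]
```

View pics/s2.png

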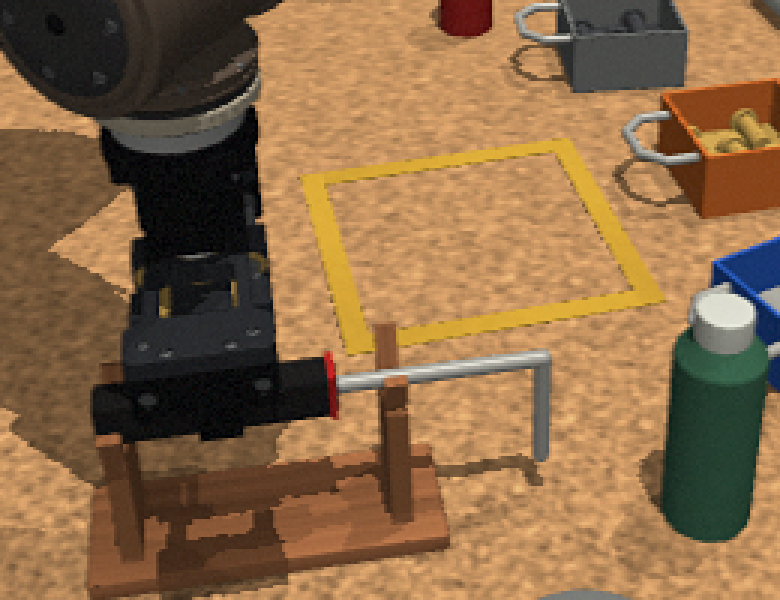

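The handle is gripped at 22 mm. Lifting.

Call:
play_rows(
  moves=[
    [0,0,-0.02,0,0,0,0],
    [0,0,-0.04,0,0,0,0],
    [0,0,-0.04,0,0,0,0],
    [0,0,-0.04,0,0,0,0],
    [0,0,0,0,0,0,0],
  ],
)

```text
t: 4.95
eef_pos: [435.5, -269.5, 243.2]
tcp_rot: [-3.141, -0.002, -0.045]
ft_force: [0.4, -0.5, -2.1]
opening: 0.23
```

```bash
python3 - <<'E'
from plan import *
import cv2
from h import *
T=np.array([785,9.6]); y=.7; o=T-180*np.array([np.cos(y),np.sin(y)]);print(o)
plan([(*o,200,y,40)],claw=0)
c=read_camera("side"); im=c["img"].copy()
s=state();p=[*s["eef_pos"][:2],s["tcp_rot"][2]]
for l in((180,0,0),(180,0,-77),(65,0,0)):
    u=proj(SD,W(p,(l[0],l[1],l[2]+s["eef_pos"][2]))); print(u)
    cv2.circle(im,tuple(int(round(v)) for v in u),3,(255,0,255),1)
cv2.imwrite("pics/s3.png",im[150:350,150:410,::-1].repeat(3,0).repeat(3,1))
E
```

```text
[ 647.32840629 -106.3591837 ]
t 4.95 pos [ 435.5 -269.5  243.2] rot [-3.141e+00 -2.000e-03 -4.500e-02] F [ 0.4 -0.5 -2.1] op 0.23 rows 7
[0.0292, -0.0247, 0.0063, -0.0, -0.0, -0.106, 0]
[0.0316, -0.0214, 0.0062, -0.0, -0.0, -0.106, 0]
[0.0337, -0.0179, 0.0062, -0.0, -0.0, -0.106, 0]
[0.0354, -0.0142, 0.0062, -0.0, -0.0, -0.106, 0]
[0.0368, -0.0104, 0.0062, -0.0, -0.0, -0.106, 0]
[0.0377, -0.0064, 0.0062, -0.0, -0.0, -0.106, 0]
[0.0381, -0.0024, 0.0062, -0.0, -0.0, -0.106, 0]
[351.10507994 246.93784317]
[350.31047882 287.77385192]
[275.46860473 255.132413  ]
```

View pics/s3.png

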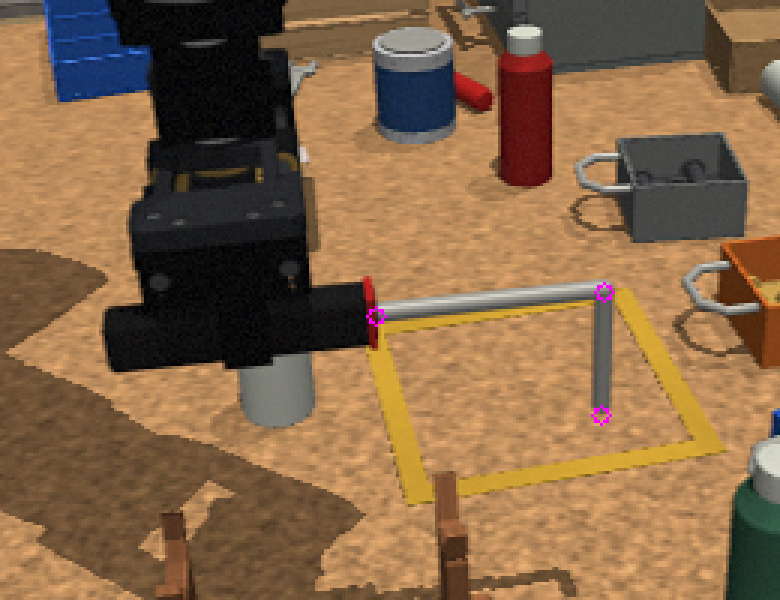

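The hook hangs as modelled, with the TCP at its origin. Moving over the orange loop.

Call:
play_rows(
  moves=[
    [0.029,-0.025,0.003,0,0,-0.106,0],
    [0.032,-0.021,0.003,0,0,-0.106,0],
    [0.034,-0.018,0.003,0,0,-0.106,0],
    [0.035,-0.014,0.003,0,0,-0.106,0],
    [0.037,-0.01,0.003,0,0,-0.106,0],
    [0.037,-0.006,0.003,0,0,-0.106,0],
    [0.03,-0.002,0.003,0,0,-0.08,0],
    [0,0,0,0,0,0,0],
  ],
)

```text
t: 5.8
eef_pos: [641.9, -103.0, 203.6]
tcp_rot: [-3.123, 0.008, 0.697]
ft_force: [-0.5, -0.1, -2.7]
opening: 0.228
```

```bash
python3 -c "
from plan import *
plan([(647.3,-106.4,150,.7)],claw=0)"
```

```text
t 5.8 pos [ 641.9 -103.   203.6] rot [-3.123  0.008  0.697] F [-0.5 -0.1 -2.7] op 0.228 rows 2
[0.0012, 0.0035, 0.0267, -0.009, 0.004, -0.002, 0]
[0.0011, 0.0033, 0.0268, -0.009, 0.004, -0.002, 0]
```

Call:
play_rows(
  moves=[
    [0.001,0.003,0.023,-0.01,0.004,0,0],
    [0.001,0.003,0.022,-0.008,0.004,0,0],
    [0,0,0,0,0,0,0],
    [0,0,0,0,0,0,0],
  ],
)

```text
t: 6.2
eef_pos: [643.9, -105.5, 151.1]
tcp_rot: [-3.134, 0.006, 0.695]
ft_force: [-0.5, 0.6, -1.5]
opening: 0.226
```

```bash
cat > look.py <<'E'
from plan import *
from h import *
import cv2,sys
def look(n,box=None):
    s=state();R=Ro.from_euler('xyz',s["tcp_rot"])
    # hook frame = tool frame rotated pi about x
    def hp(l): return s["eef_pos"]+R.apply([l[0],-l[1],-l[2]])
    tip=hp((180,0,-77)); print("tip",tip.round(1))
    ims=[]
    for cn,cam in(("scene",SC),("side",SD)):
        c=read_camera(cn);im=c["img"].copy()
        big=cv2.resize(im,None,fx=4,fy=4,interpolation=cv2.INTER_CUBIC)
        u=proj(cam,tip);
        for l in((180,0,-77),(180,0,0)):
            v=proj(cam,hp(l));cv2.circle(big,tuple(int(round((a+.5)*4-.5)) for a in v),5,(255,0,255),1)
        x,y=int(np.clip(u[0]*4-190,0,2560-400)),int(np.clip(u[1]*4-250,0,1920-500)); print(cn,"crop origin",x/4,y/4)
        ims.append(big[y:y+500,x:x+400])
    cv2.imwrite(n,np.hstack(ims)[:,:,::-1])
E
python3 -c "
from look import *
plan([(647.3,-106.4,87,.7)],claw=0)
look('pics/l1.png')"
```

```text
t 6.2 pos [ 643.9 -105.5  151.1] rot [-3.134  0.006  0.695] F [-0.5  0.6 -1.5] op 0.226 rows 2
[0.0012, 0.0017, 0.032, -0.004, 0.003, -0.002, 0]
[0.0011, 0.0015, 0.032, -0.004, 0.003, -0.002, 0]
tip [781.4   9.9  73.1]
scene crop origin 332.75 220.0
side crop origin 338.5 172.75
```

View pics/l1.png

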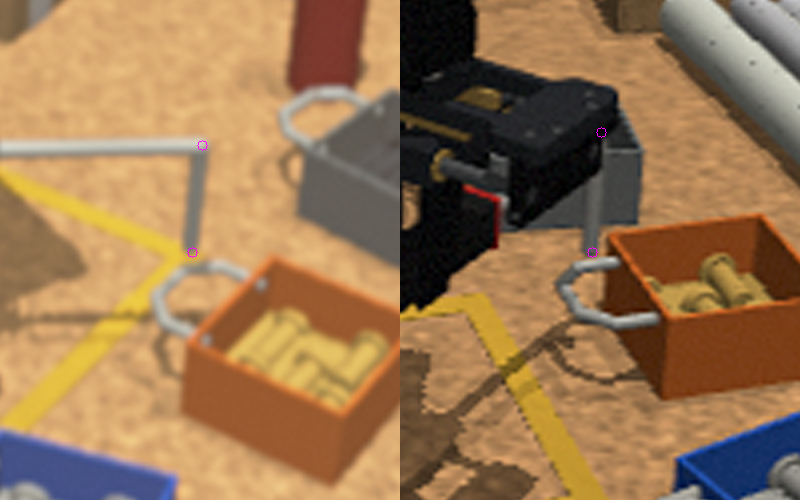

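Call:
play_rows(
  moves=[
    [0.004,0.004,0.005,-0.006,0.004,0,0],
    [0.0005,0.0005,0.012,0,0,0,0],
    [0,0,0,0,0,0,0],
  ],
)

```text
t: 6.6
eef_pos: [651.4, -106.8, 135.6]
tcp_rot: [3.139, -0.001, 0.694]
ft_force: [-0.5, 0.9, -2.2]
opening: 0.229
```

```bash
python3 -c "
from look import *
plan([(650,-106.4,89,.7)],claw=0)
look('pics/l2.png')"
```

```text
t 6.6 pos [ 651.4 -106.8  135.6] rot [ 3.139e+00 -1.000e-03  6.940e-01] F [-0.5  0.9 -2.2] op 0.229 rows 1
[-0.0009, -0.0013, 0.0466, 0.002, -0.001, -0.006, 0]
tip [789.9   8.3  58.8]
scene crop origin 335.0 226.5
side crop origin 341.75 178.0
```

View pics/l2.png

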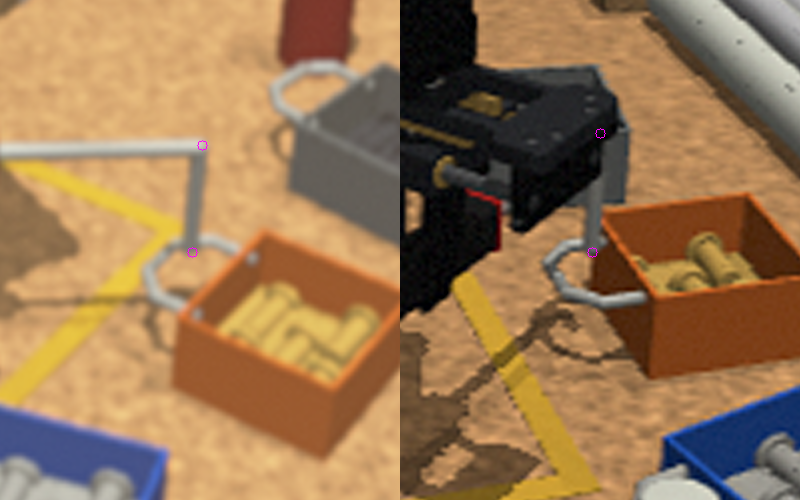

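Call:
play_rows(
  moves=[
    [-0.001,-0.001,0.015,0,0,0,0],
    [-0.0005,-0.0005,0.015,0,0,0,0],
    [0,0,0.014,0,0,0,0],
    [0,0,0,0,0,0,0],
  ],
)

```text
t: 7.1
eef_pos: [650.6, -106.9, 91.9]
tcp_rot: [3.136, -0.004, 0.695]
ft_force: [-0.6, 0.3, -1.1]
opening: 0.226
```

```bash
python3 -c "
from look import *
plan([(650,-106.4,89,.7)],claw=0)
look('pics/l3.png')"
```

```text
t 7.1 pos [ 650.6 -106.9   91.9] rot [ 3.136 -0.004  0.695] F [-0.6  0.3 -1.1] op 0.226 rows 1
[-0.0001, -0.0007, 0.0029, 0.005, -0.004, -0.005, 0]
tip [789.3   8.2  15.5]
scene crop origin 333.5 240.5
side crop origin 340.5 194.0
```

View pics/l3.png

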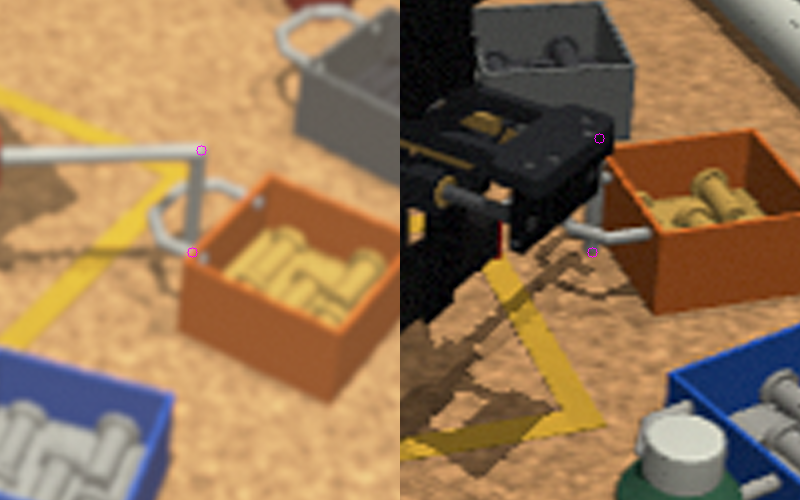

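The prong is down in the loop, with its tip at z≈15. Now dragging.

Call:
play_rows(
  moves=[
    [-0.006,-0.004,0,0,0,0,0],
    [-0.01,-0.0065,0,0,0,0,0],
    [-0.0125,-0.008,0,0,0,0,0],
    [-0.0125,-0.008,0,0,0,0,0],
    [-0.0125,-0.008,0,0,0,0,0],
    [-0.0125,-0.008,0,0,0,0,0],
  ],
)

```text
t: 7.8
eef_pos: [569.7, -117.3, 95.8]
tcp_rot: [3.129, -0.009, 0.695]
ft_force: [1.1, 0.2, -1.9]
opening: 0.229
```

```bash
python3 -c "
from look import *
e=np.array([561,-20])-180*np.array([np.cos(.7),np.sin(.7)]);print(e)
plan([(*e,92,.7,16)],claw=0)
look('pics/l4.png')"
```

```text
[ 423.32840629 -135.9591837 ]
t 7.8 pos [ 569.7 -117.3   95.8] rot [ 3.129 -0.009  0.695] F [ 1.1  0.2 -1.9] op 0.229 rows 10
[-0.0124, -0.0079, 0.0002, 0.001, -0.001, -0.001, 0]
[-0.0124, -0.0079, 0.0002, 0.001, -0.001, -0.001, 0]
[-0.0124, -0.008, 0.0002, 0.001, -0.001, -0.001, 0]
[-0.0124, -0.008, 0.0002, 0.001, -0.001, -0.001, 0]
[-0.0124, -0.008, 0.0003, 0.001, -0.001, -0.001, 0]
[-0.0124, -0.008, 0.0003, 0.001, -0.001, -0.001, 0]
[-0.0124, -0.008, 0.0003, 0.001, -0.001, -0.001, 0]
[-0.0124, -0.008, 0.0003, 0.001, -0.001, -0.001, 0]
[-0.0124, -0.008, 0.0003, 0.001, -0.001, -0.001, 0]
[-0.0124, -0.008, 0.0004, 0.001, -0.001, -0.001, 0]
tip [709.2  -2.4  20.4]
scene crop origin 303.25 228.25
side crop origin 309.0 199.25
```

View pics/l4.png

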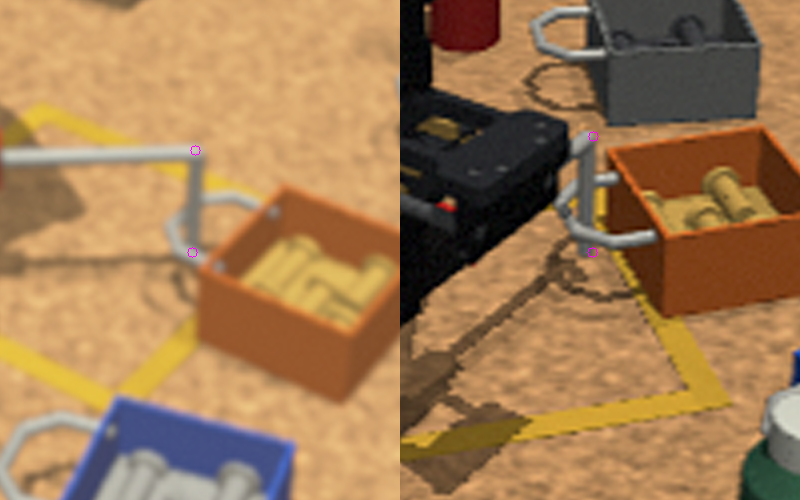

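The bin follows, with the prong inside the loop. Continuing, with a slight correction down.

Call:
play_rows(
  moves=[
    [-0.0124,-0.008,0.002,0.006,-0.006,0,0],
    [-0.0124,-0.008,0.002,0.004,-0.002,0,0],
    [-0.0124,-0.008,0.001,0,0,0,0],
    [-0.0124,-0.008,0.001,0,0,0,0],
    [-0.0124,-0.008,0,0,0,0,0],
    [-0.0124,-0.008,0,0,0,0,0],
    [-0.01,-0.006,0,0,0,0,0],
  ],
)

```text
t: 8.6
eef_pos: [472.0, -131.3, 93.2]
tcp_rot: [3.127, -0.009, 0.692]
ft_force: [1.6, 0.4, 0.0]
opening: 0.231
```

```bash
python3 -c "
from look import *
plan([(423.3,-136,92,.7,12)],claw=0)
look('pics/l5.png')"
```

```text
t 8.6 pos [ 472.  -131.3   93.2] rot [ 3.127 -0.009  0.692] F [1.6 0.4 0. ] op 0.231 rows 5
[-0.0081, -0.0055, 0.0001, 0.003, -0.002, -0.002, 0]
[-0.0081, -0.0055, 0.0001, 0.003, -0.002, -0.002, 0]
[-0.0081, -0.0055, 0.0001, 0.003, -0.002, -0.002, 0]
[-0.0081, -0.0055, 0.0002, 0.003, -0.002, -0.002, 0]
[-0.0081, -0.0055, 0.0002, 0.003, -0.002, -0.002, 0]
tip [611.9 -16.9  17.8]
scene crop origin 268.0 217.25
side crop origin 268.75 209.5
```

View pics/l5.png

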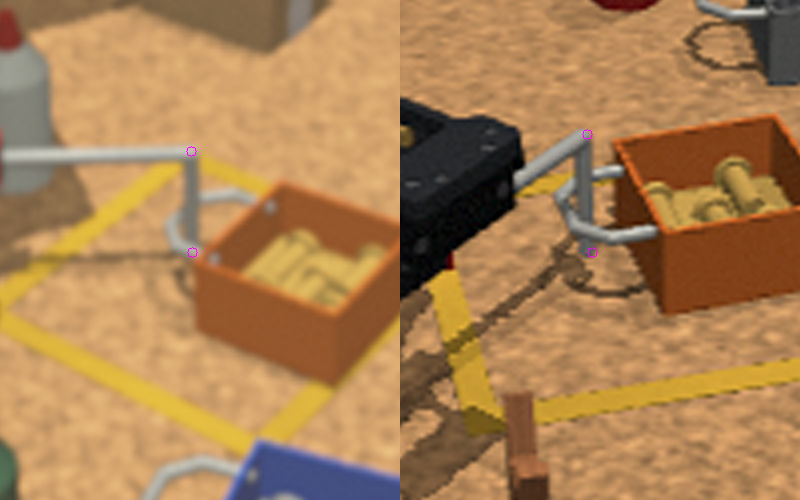

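Call:
play_rows(
  moves=[
    [-0.009,-0.006,0,0.003,-0.002,0,0],
    [-0.009,-0.006,0,0.003,-0.002,0,0],
    [-0.008,-0.0055,0,0.003,-0.002,0,0],
    [-0.007,-0.005,0,0,0,0,0],
    [-0.004,-0.003,0,0,0,0,0],
    [0,0,0,0,0,0,0],
    [0,0,0,0,0,0,0],
  ],
)

```text
t: 9.4
eef_pos: [424.5, -135.9, 93.0]
tcp_rot: [3.136, -0.003, 0.691]
ft_force: [1.1, -0.5, -2.1]
opening: 0.229
```

```bash
python3 -c "
from look import *
plan([(423.3,-136,92,.7,12)],claw=0)
look('pics/l6.png')
for n in('scene','side'):
    im=read_camera(n)['img'][180:380,220:430] if n=='scene' else read_camera(n)['img'][180:330,220:450]
    cv2.imwrite('pics/z_'+n+'.png',cv2.resize(im,None,fx=3.4,fy=3.4,interpolation=2)[:600,:,::-1])
"
```

```text
t 9.4 pos [ 424.5 -135.9   93. ] rot [ 3.136e+00 -3.000e-03  6.910e-01] F [ 1.1 -0.5 -2.1] op 0.229 rows 1
[-0.001, -0.0007, 0.001, 0.006, -0.003, -0.009, 0]
tip [563.7 -21.4  16.6]
scene crop origin 252.0 211.5
side crop origin 248.0 214.25
```

View pics/z_scene.png

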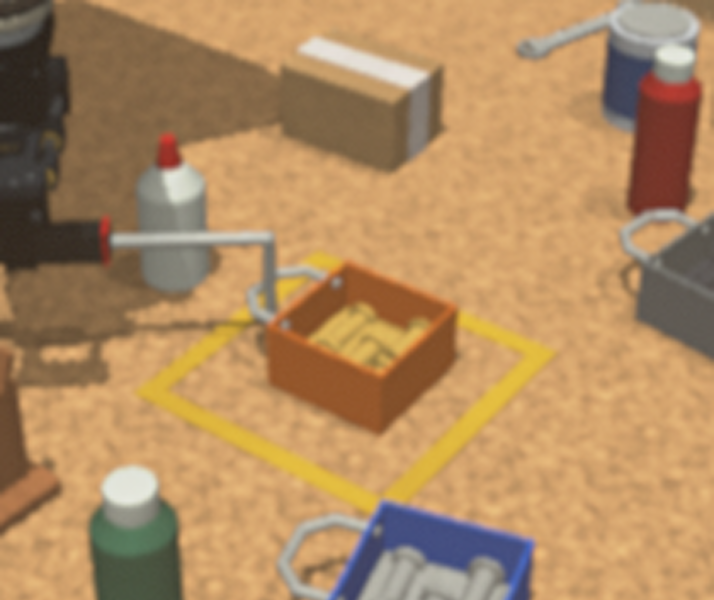

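View pics/z_side.png

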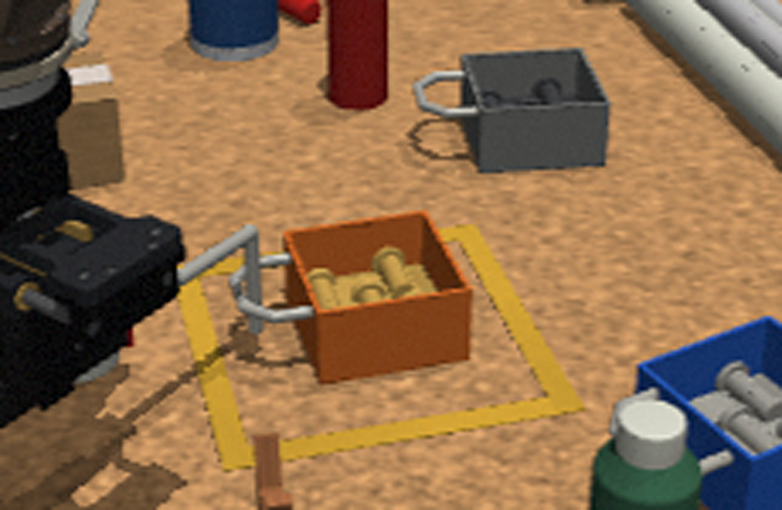

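```bash
python3 - <<'E'
from h import *
a=cr(SC,220,180,3.4);b=cr(SD,220,180,3.4)
p=fit([a(348,263,18,50,55),a(457,310,118,50,55),a(382,377,118,-50,55),a(270,325,18,-50,55),a(270,380,18,-50,0),a(380,430,118,-50,0),b(285,233,18,50,55),b(425,213,118,50,55),b(470,290,118,-50,55),b(317,312,18,-50,55),b(322,382,18,-50,0),b(468,357,118,-50,0)],[570,-20,0],"bin")
z=np.array([634.2,-18.5])
c,s=np.cos(p[2]),np.sin(p[2]);d=z-p[:2];print("zone in bin",c*d[0]+s*d[1],-s*d[0]+c*d[1])
t=np.array([563.7,-21.4])-p[:2];print("tip in bin",c*t[0]+s*t[1],-s*t[0]+c*t[1])
E
```

```text
bin [ 5.75797e+02 -1.52100e+01  2.20000e-02]
[[0.0, -1.3], [0.8, -1.5], [-0.1, -0.4], [-0.9, -0.4], [-0.5, 0.9], [0.1, 1.8], [-0.5, -0.9], [0.6, -1.1], [0.6, -0.5], [0.1, 0.1], [-0.8, 0.5], [0.6, 0.6]]
zone in bin 58.31527537758478 -4.583759592903433
tip in bin -12.231677822035417 -5.920694239996316
```

The zone sits at (58, −5) mm in the bin frame, well inside the limits. I'll ease the prong off the crossbar and lift.

Call:
play_rows(
  moves=[
    [0.005,0.004,0,0,0,0,0],
    [0,0,0,0,0,0,0],
    [0,0,-0.01,0,0,0,0],
    [0,0,-0.02,0,0,0,0],
    [0,0,-0.02,0,0,0,0],
    [0,0,-0.02,0,0,0,0],
    [0,0,-0.02,0,0,0,0],
    [0,0,0,0,0,0,0],
  ],
)

```text
t: 10.4
eef_pos: [430.7, -134.7, 188.4]
tcp_rot: [3.139, -0.001, 0.693]
ft_force: [0.4, -0.5, -2.1]
opening: 0.228
```

```bash
python3 -c "
from look import *
plan([(437.2,-270.4,240,-.045,40)],claw=0)
look('pics/l7.png')"
```

```text
t 10.4 pos [ 430.7 -134.7  188.4] rot [ 3.139e+00 -1.000e-03  6.930e-01] F [ 0.4 -0.5 -2.1] op 0.228 rows 6
[-0.0136, 0.0181, -0.0086, 0.0, -0.0, 0.123, 0]
[-0.0113, 0.0196, -0.0086, 0.0, -0.0, 0.123, 0]
[-0.0088, 0.0209, -0.0086, 0.0, -0.0, 0.123, 0]
[-0.0062, 0.0218, -0.0086, 0.0, -0.0, 0.123, 0]
[-0.0034, 0.0224, -0.0086, 0.0, -0.0, 0.123, 0]
[-0.0007, 0.0226, -0.0086, 0.0, -0.0, 0.123, 0]
tip [569.4 -19.8 111.6]
scene crop origin 253.5 181.25
side crop origin 248.5 176.5
```

View pics/l7.png

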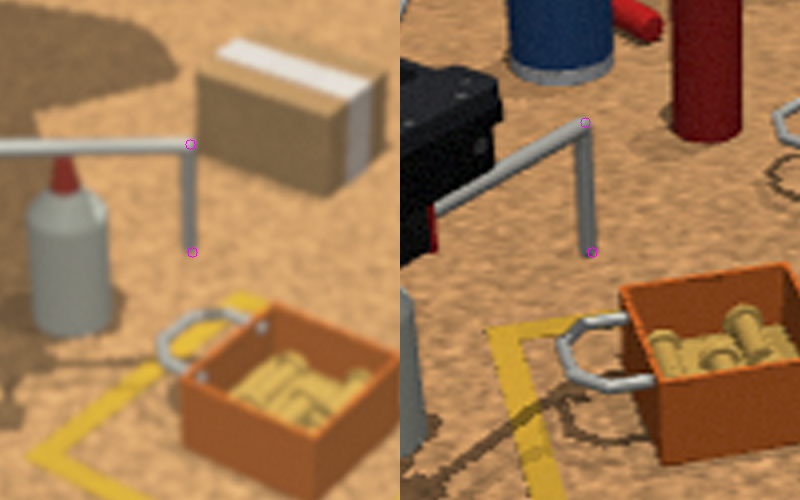

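Call:
play_rows(
  moves=[
    [-0.004,0.004,-0.03,0,0,0.05,0],
    [-0.013,0.018,-0.015,0,0,0.115,0],
    [-0.011,0.02,-0.004,0,0,0.12,0],
    [-0.009,0.021,0,0,0,0.12,0],
    [-0.006,0.022,0,0,0,0.12,0],
    [-0.003,0.022,0,0,0,0.12,0],
    [0,0.01,0,0,0,0.05,0],
    [0,0,0,0,0,0,0],
  ],
)

```text
t: 11.3
eef_pos: [428.0, -265.7, 226.8]
tcp_rot: [-3.133, 0.014, -0.028]
ft_force: [-0.2, 0.6, -1.9]
opening: 0.229
```

```bash
python3 -c "
from look import *
plan([(437.2,-270.4,150,-.045,40)],claw=0)"
```

```text
t 11.3 pos [ 428.  -265.7  226.8] rot [-3.133  0.014 -0.028] F [-0.2  0.6 -1.9] op 0.229 rows 2
[0.0052, 0.0025, 0.0383, -0.004, 0.007, 0.008, 0]
[0.005, 0.0023, 0.0383, -0.004, 0.007, 0.008, 0]
```

Call:
play_rows(
  moves=[
    [0.005,0.0025,0.03,-0.004,0.007,0.008,0],
    [0.004,0.002,0.03,-0.004,0.007,0.008,0],
    [0,0,0.01,0,0,0,0],
    [0,0,0,0,0,0,0],
  ],
)

```text
t: 11.7
eef_pos: [435.4, -268.1, 152.2]
tcp_rot: [-3.139, 0.003, -0.038]
ft_force: [-0.6, 0.1, -0.2]
opening: 0.232
```

```bash
python3 -c "
from look import *
plan([(437.2,-270.4,100,-.045,40)],claw=0)"
```

```text
t 11.7 pos [ 435.4 -268.1  152.2] rot [-3.139e+00  3.000e-03 -3.800e-02] F [-0.6  0.1 -0.2] op 0.232 rows 2
[0.001, 0.0012, 0.0261, -0.001, 0.002, 0.003, 0]
[0.001, 0.0012, 0.0261, -0.001, 0.002, 0.003, 0]
```

Call:
play_rows(
  moves=[
    [0.0015,0.002,0.008,-0.001,0.003,0.006,0],
    [0,0,0.008,0,0,0,0],
    [0,0,0.008,0,0,0,0],
    [0,0,0,0,0,0,0],
  ],
)

```text
t: 12.1
eef_pos: [437.6, -270.0, 128.5]
tcp_rot: [-3.141, -0.002, -0.042]
ft_force: [-0.0, 0.5, -1.2]
opening: 0.229
```

```bash
python3 -c "
from look import *
plan([(437.2,-270.4,100,-.045,40)],claw=0)
look('pics/l8.png')
im=read_camera('side')['img'][230:430,180:440];cv2.imwrite('pics/l8s.png',cv2.resize(im,None,fx=3,fy=3,interpolation=2)[:,:,::-1])"
```

```text
t 12.1 pos [ 437.6 -270.   128.5] rot [-3.141e+00 -2.000e-03 -4.200e-02] F [-0.   0.5 -1.2] op 0.229 rows 1
[-0.0004, 0.0005, 0.0285, -0.0, -0.002, 0.003, 0]
tip [ 617.6 -277.6   51.9]
scene crop origin 196.0 265.5
side crop origin 303.5 277.25
```

View pics/l8s.png

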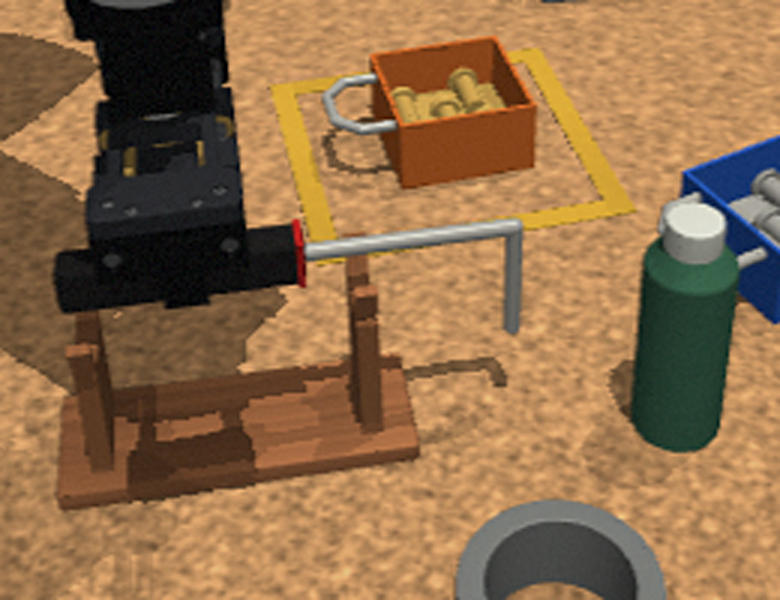

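The hook is lined up over both saddles. Lowering to the grasp height of 100.

Call:
play_rows(
  moves=[
    [0,0,0.012,0,-0.001,0.003,0],
    [0,0,0.009,0,0,0,0],
    [0,0,0.005,0,0,0,0],
    [0,0,0.002,0,0,0,0],
    [0,0,0,0,0,0,0],
  ],
)

```text
t: 12.75
eef_pos: [438.2, -270.5, 99.7]
tcp_rot: [3.14, -0.003, -0.046]
ft_force: [-3.8, 2.3, 11.0]
opening: 0.232
```

```bash
python3 -c "
from look import *
plan([(437.2,-270.4,99.8,-.045,40)],claw=0)"
```

```text
t 12.75 pos [ 438.2 -270.5   99.7] rot [ 3.14e+00 -3.00e-03 -4.60e-02] F [-3.8  2.3 11. ] op 0.232 rows 1
[-0.001, -0.0, -0.0001, 0.001, -0.003, -0.001, 0]
```

Call:
play_rows(
  moves=[
    [0,0,-0.0005,0,0,0,60],
    [0,0,0,0,0,0,100],
    [0,0,0,0,0,0,100],
    [0,0,0,0,0,0,100],
    [0,0,0,0,0,0,100],
    [0,0,0,0,0,0,100],
    [0,0,0,0,0,0,100],
    [0,0,0,0,0,0,100],
  ],
)

```text
t: 13.55
eef_pos: [438.6, -270.8, 100.4]
tcp_rot: [3.14, -0.004, -0.046]
ft_force: [0.4, 0.2, -0.7]
opening: 0.844
```

Call:
play_rows(
  moves=[
    [0,0,0,0,0,0,100],
    [0,0,0,0,0,0,100],
    [0,0,0,0,0,0,100],
    [0,0,0,0,0,0,100],
  ],
)

```text
t: 13.95
eef_pos: [438.6, -270.8, 100.4]
tcp_rot: [3.14, -0.004, -0.046]
ft_force: [0.3, 0.7, 0.5]
opening: 1.0
```

Call:
play_rows(
  moves=[
    [0,0,-0.015,0,0,0,100],
    [0,0,-0.03,0,0,0,100],
    [0,0,-0.04,0,0,0,100],
    [0,0,-0.04,0,0,0,100],
    [0,0,-0.02,0,0,0,100],
    [0,0,0,0,0,0,100],
    [0,0,0,0,0,0,100],
  ],
)

```text
t: 14.65
eef_pos: [437.4, -270.1, 249.9]
tcp_rot: [3.141, -0.002, -0.046]
ft_force: [-0.4, 1.2, -0.8]
opening: 1.001
```

```bash
python3 - <<'E'
from h import *
from plan import *
import cv2
a=cv2.imread("pics/scene0.png");b=cv2.imread("pics/side0.png")
print(state()["eef_pos"],state()["qvel"])
o=[]
for n,old in(("scene",a),("side",b)):
    im=read_camera(n)["img"][:,:,::-1]; cv2.imwrite(f"pics/{n}_end.png",im)
    if n=="side": cv2.imwrite("pics/end_s.png",cv2.resize(im[180:420,180:440],None,fx=2.4,fy=2.4,interpolation=2))
    else: cv2.imwrite("pics/end_a.png",cv2.resize(im[220:380,140:400],None,fx=3,fy=3,interpolation=2))
    x0,y0,x1,y1=(150,240,245,345) if n=="scene" else (190,290,370,400)
    d=cv2.absdiff(im,old)[y0:y1,x0:x1].max(2);print(n,(d>60).sum())
E
```

```text
[ 437.41924159 -270.08587365  249.87304782] [ 0.00105284 -0.01120824 -0.00802758  0.00067266  0.00601915 -0.0007142 ]
scene 1829
side 812
```

View pics/end_a.png

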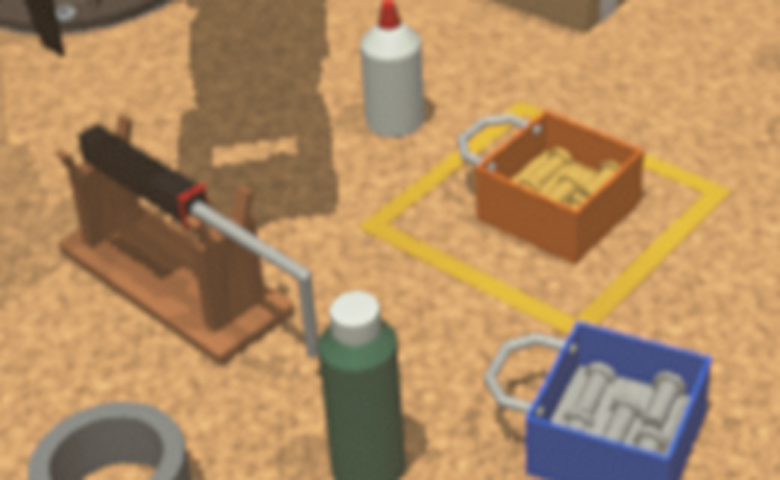

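View pics/end_s.png

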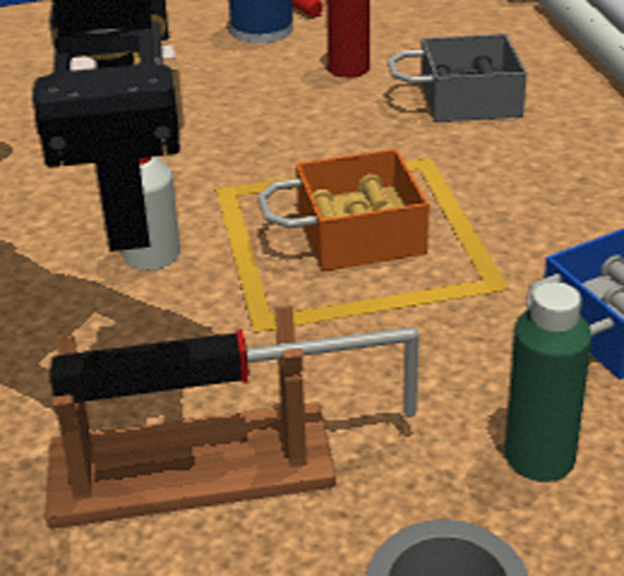

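The hook lies as it did before: its bend is at (241.7,311.7) in the scene image, against (241,311.3) at the start. The bin stands inside the square and nothing touches the robot. Handing in.

```bash
python3 -c "
from cell import *
print(job_done()); print(state()['t'])"
```

```text
the job is handed in; nothing more can be done
None
the job is handed in; nothing more can be done
```

The orange bin now stands inside the yellow square, and the hook is back in its stand and released. I handed the job in at about 15 s of the 59 s allowed; no verdict is reported.

- **Drag:** I lowered the prong into the orange loop to about 15 mm above the bench and dragged the bin about 215 mm forward. I then eased the prong off the crossbar and lifted it out.
- **Bin:** A fit to both camera images at the end of the drag put the square's centre at x ≈ 58, y ≈ −5 mm in the bin's frame. The limits are 18 to 118 and ±50 mm. I did not repeat the fit after lifting the hook out, but the last pictures show the bin still standing flat in the square.
- **Hook:** Its bend appears within about 1 pixel (roughly 2 mm) of where it was at the start. I lowered it to the same height and heading at which I had gripped it, until it pressed on the saddles with about 11 N. I then opened the gripper and raised it 150 mm clear.
- **Other things:** I saw none of them moved in the pictures, but I did not measure their positions again. A pixel comparison around the stand against the first pictures did show differences. I put these down to the arm's shadow and did not follow them up.

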